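# Fit the seal and sifter closure on the pearl tin, then lift off its dust cap

### The job

Get the open pearl-pigment tin ready for sifting: slide the red sealing ring down over the tin's neck until it lies flat on the shoulder, then lower the steel sifter lid, with its blue dust cap still sitting on it, over the neck until its skirt sits squarely on the ring, and let go of it. Then lift off the dust cap alone, leaving the sifter lid seated and undisturbed, and finish still holding the cap, upright and still, at least 5 cm clear above the sifter lid. Lower the ring and the lid rather than dropping them, do not shove or tip the tin, and leave the two paint bottles, the green saucer and the replica fish fillet where they are.

Things in the scene. Friction and masses are not known exactly. Their poses are not given: they have to be found in the camera images.
- tin: Loose upright aluminium pigment tin, about 450 g, blue stripe. Body 66 mm diameter with a flat shoulder at z = 70 mm; on it a plain round neck (no thread: parts slip on), 40 mm outside diameter, 26 mm tall, top edge chamfered 1.5 mm, neck top at z = 96 mm. Origin: centre of the underside; z up. Tin, ring and lid set trade places between runs, always over 150 mm apart (centres).
- seal_ring: Loose hard red plastic sealing ring lying flat on the bench, 25 g: 56 mm outside diameter, 44 mm bore, 10 mm high (2 mm clearance all round the tin's neck). Origin: centre of the underside; z along its axis, both faces alike. Home: origin 70 mm above the tin's origin.
- sifter_lid: Loose steel sifter lid (inner lid), 70 g, skirt down, dust cap on it. Skirt (the place to grip) 52 mm outside diameter, 44 mm bore, 16 mm deep, open below. Flat top at z = 19 mm, a 4 mm ledge of it shows around the cap; under the cap a perforated dome 34 mm wide, 10.5 mm high. Origin: centre of the skirt's lower rim; z up. Home: origin 80 mm above the tin's origin, rim on the ring.
- dust_cap: Loose blue plastic dust cap (the outer lid), about 30 g: an upturned cup 44 mm outside diameter, 38 mm inside, 24 mm tall, closed on top. It only rests on the sifter lid's flat top around the dome (2 mm clearance to it), held by its own weight. Origin: centre of its lower rim, 19 mm above the sifter lid's origin; z up.
- bottle_brown: Loose dark brown paint bottle with a pointed rust-brown nozzle, 46 mm diameter, 128 mm tall, standing towards the far edge of the work. Origin: centre of the underside. Leave alone.
- bottle_ochre: Loose ochre paint bottle with a pointed rust-brown nozzle, 46 mm diameter, 128 mm tall, standing towards the far edge of the work. Origin: centre of the underside. Leave alone.
- saucer: Loose lime-green paint saucer, 80 mm diameter, 14 mm high, near the robot. Origin: centre of the underside. Leave alone.
- replica_fillet: Loose replica mackerel fillet, half silver, half blue with dark stripes, 116 mm long (its x, tail at +x) by 50 mm wide by 22 mm high, near the robot. Origin: centre of the underside. Leave alone.

How it is judged:
By the outcome, as a careful person would: the job done as asked, in the order asked, and still so for the second after the job is handed in, while the arm keeps its last pose, push and grip.
It also fails if it takes over 70 s, if anything falls off the work surface, if the arm or the gripper's body presses on something with over 40 N, if the wrist force passes 120 N, or if a joint passes its speed limit or range.

### The arm

A 6-joint arm with a two-finger parallel gripper is mounted at the origin on the work surface. World frame = base frame: x ahead of the robot, y to its left, z up, the work surface at z = 0. Lengths are in mm, angles in rad, forces in N, time in s.
With the tool pointing down it reaches from about 250 to 725 mm from the base axis. Payload 4 kg.
Tool frame: the origin (TCP) lies midway between the tips of the shut fingers; the grasp point (between the pads) lies 19 mm behind it; z points along the fingers, y is the line along which they close (so a half turn about z gives the same grasp; the last joint's range is limited). The gripper opens to 85 mm and grips with 20 to 120 N. Pads are 22 mm wide; open, the fingers measure 114 mm over their backs; the gripper's body (76 mm by 85 mm) begins 54 mm behind the grasp point. The pads swing forward as they close: fully open they stand 13 mm farther back than shut.
Start: joints at [-1.199, 0.241, 0.005, 1.335, 0, 1.571], TCP at [181.645, -465.838, 231.306] pointing down, gripper open.
Joint ranges: [-2.72, 2.72], [-1.05, 1.87], [-1.09, 1.28], [-1.99, 2.15], [-1.42, 1.44], [-3.14, 3.14]. Speed limits (rad/s): [2.79, 2.79, 3.14, 3.14, 3.14, 3.14].

### API

Orientations are given as a rotation vector (axis times angle).
In Python, from plant import manip gives the robot as it stands.
- The arm moves only by the shell command python3 nudge.py FILE [OPENING], which reads ROWS from the file FILE. ROWS is a JSON object with one list for each field, all of the same length, 1 to 10, a row being the entries at one place: x, y, z (the shift in mm), spin (a turn about the tool's z in rad); each row is the pose to reach, as a shift and turn from the pose commanded when the command began, along the tool's axes at that moment; what a row does not reach only later rows make up. A row lasts 1/10 s, in which the tool goes at most 50 mm and 0.15 rad, less where a joint would pass 70% of its speed; a pose out of reach is approached as far as the arm can. OPENING is the finger opening in mm, set as the command begins (- or left out keeps the last). The fingers move at their own pace and stop on an object; the grip force is fixed at half the most. Time passes only in rows, so rows that do not move let the fingers close. It prints the time, the measured TCP pose, the force, the opening and the grip force at its end. Input that does not fit is refused with a message, and nothing moves.
- manip.observe(): the state, without advancing time (a new reading comes with each control period).
- manip.read_camera(name): name is "scene" or "top"; returns a dict with "img" (420x560x3 uint8, red, green, blue), "K" (3x3 intrinsics, pixels), "R" (3x3) and "t" (3): a world point X has camera coordinates R X + t. Camera axes: x right, y down, z forward; pixel columns grow to the right and rows downward; lengths in mm; the calibration is good to about 2 mm. A picture is of the moment at which its call begins. There is no depth.
- manip.close_job(): hands the job in; it is judged then, once.
The state is a dict: "time": time; "joint_pos": joint angles; "joint_velocities": joint speeds; "effort": joint torques, N m; "ee_pos": TCP position; "tcp_rot": TCP orientation; "wrist_force": force on the tool from outside, world axes, zero at the start; "torque": the same for the moment, N m; "grip_width": finger opening in mm; "finger_force": force on a finger pad.
Only numpy, scipy, OpenCV 4.12 (cv2) and the standard library are available. Lean on these libraries where they do the work, as an engineer would, in place of code of your own. Each camera call takes 0.05 s, during which the arm holds its last target. There are 200 camera calls.

## Working session

There is one attempt and no reset: what is moved stays moved. The work goes in short steps, Python scripts to look and compute and a shell command to move; the robot and the scene stay as the last step left them, time stands still between calls to the robot, and variables do not carry over. Pictures are saved under pics/ and viewed, at most 10 in all, crops included, and the job is handed in when it is done.

```bash
ls; mkdir -p pics; python3 - <<'E'
from plant import manip
import cv2
for n in("scene","top"):
    c=manip.read_camera(n); cv2.imwrite(f"pics/{n}0.png",c["img"][:,:,::-1]); print(n,c["K"].round(1).tolist(),c["R"].round(3).tolist(),c["t"].round(1))
o=manip.observe(); print(o)
E
```

```text
nudge.py
pics
plant.py
scene [[501.3, 0.0, 291.4], [0.0, 501.3, 204.0], [0.0, 0.0, 1.0]] [[0.311, 0.95, -0.003], [0.721, -0.238, -0.651], [-0.619, 0.2, -0.759]] [-201.9 -404.2 1265.3]
top [[427.7, 0.0, 273.3], [0.0, 427.7, 215.2], [0.0, 0.0, 1.0]] [[-0.114, -0.993, -0.001], [-0.972, 0.112, -0.207], [0.205, -0.023, -0.978]] [ 70.2 595.5 614.2]
{'time': 0.1, 'joint_pos': array([-1.19898227e+00,  2.41328758e-01,  3.84951665e-03,  1.33521433e+00,
        3.51632546e-07,  1.57078307e+00]), 'joint_velocities': array([ 0.00114203, -0.00165602,  0.00382155, -0.00079589,  0.00040495,
       -0.00050686]), 'effort': array([ 5.89009760e-04, -3.73139083e+01,  2.53009218e+01,  1.08909429e-02,
       -4.31338805e-06, -1.19361246e-05]), 'ee_pos': array([ 181.44387626, -465.29816916,  230.50282587]), 'tcp_rot': array([-3.08562350e+00, -5.80361517e-01,  5.49961543e-04]), 'wrist_force': array([-0.50525762,  0.41734371,  0.36001882]), 'torque': array([-0.00961422, -0.02051351,  0.03984574]), 'finger_force': 0.0, 'grip_width': 85.4144974815004}
```

View pics/scene0.png

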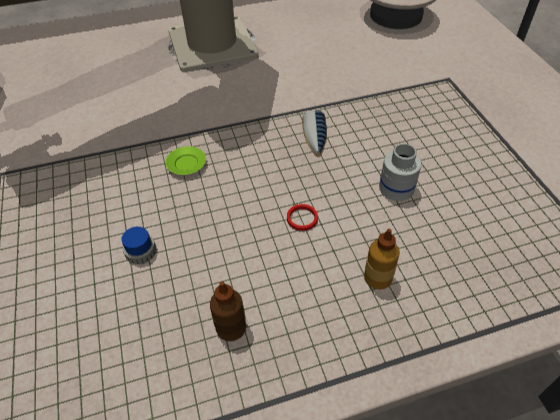

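View pics/top0.png

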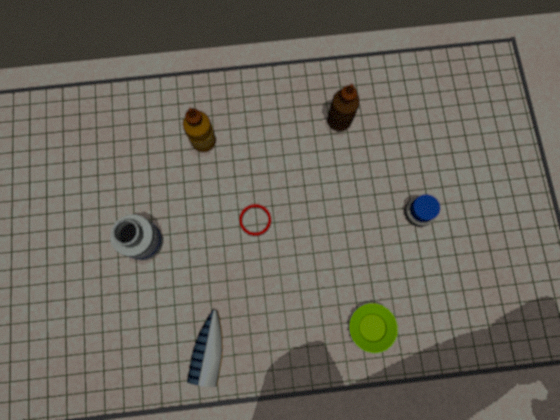

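The scene view shows the ring at (302,217), cap and lid at (137,242), and tin neck at (404,153). In the top view they are at (255,220), (424,209) and (126,231). Next I'll crop in on the tin and measure by mask.

```bash
cat > h.py <<'E'
from plant import manip
import cv2, numpy as np
def cams(): return {n:manip.read_camera(n) for n in("scene","top")}
def P(c): return c["K"]@np.c_[c["R"],c["t"]]
def proj(c,X): q=P(c)@np.r_[X,1]; return q[:2]/q[2]
def tri(C,a,b):
    X=cv2.triangulatePoints(P(C["scene"]),P(C["top"]),np.float64(a).reshape(2,1),np.float64(b).reshape(2,1)).ravel(); return X[:3]/X[3]
def ray(c,uv,z):
    d=c["R"].T@np.linalg.inv(c["K"])@np.r_[uv,1]; o=-c["R"].T@c["t"]; return o+d*(z-o[2])/d[2]
def mask(c,col):
    i=c["img"].astype(int); r,g,b=i[...,0],i[...,1],i[...,2]
    m={"red":(r>90)&(g<0.35*r)&(b<0.4*r),"blue":(b>70)&(r<0.35*b)&(g<0.55*b)}[col]
    return m.astype(np.uint8)
def big(m):
    k=cv2.findContours(m,cv2.RETR_EXTERNAL,cv2.CHAIN_APPROX_NONE)[0]; return max(k,key=cv2.contourArea)
def cen(k):
    m=cv2.moments(cv2.convexHull(k)); return np.r_[m["m10"],m["m01"]]/m["m00"]
E
python3 - <<'E'
from h import *
C=cams()
for col in("red","blue"):
    k={n:big(mask(C[n],col)) for n in C}; p={n:cen(k[n]) for n in C}
    print(col,{n:(p[n].round(1),cv2.boundingRect(k[n])) for n in C},tri(C,p["scene"],p["top"]).round(1),[ray(C[n],p[n],5 if col=="red" else 31).round(1) for n in C])
out=[]
for n,(x,y) in {"scene":(365,130),"top":(95,195)}.items():
    out.append(cv2.resize(C[n]["img"][y:y+80,x:x+80,::-1],(390,390),interpolation=cv2.INTER_NEAREST))
cv2.imwrite("pics/tin.png",np.hstack(out))
E
```

```text
red {'scene': (array([301.9, 216.2]), (287, 205, 31, 24)), 'top': (array([254.8, 219.5]), (240, 205, 31, 30))} [607.5  33.1   6.5] [array([606.3,  33.7,   5. ]), array([607.7,  32.8,   5. ])]
blue {'scene': (array([134.6, 237.2]), (122, 227, 27, 21)), 'top': (array([425.9, 207. ]), (414, 195, 25, 25))} [ 589.3 -249.8   39.5] [array([ 582. , -251.4,   31. ]), array([ 591. , -252.6,   31. ])]
```

View pics/tin.png

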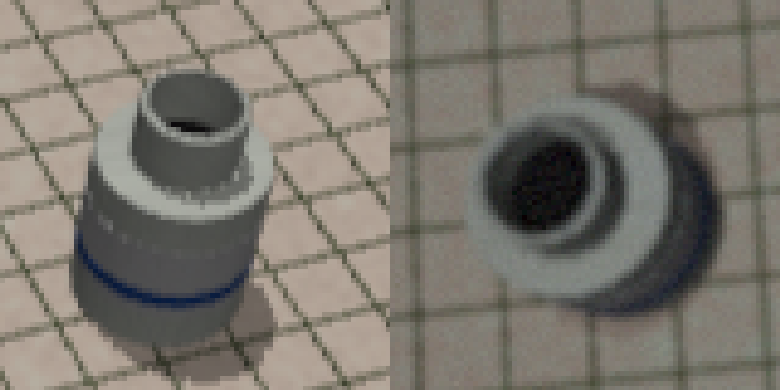

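Rim ellipse centre is about (404.0,151.3) in the scene view and (125.9,231.6) in the top view. The shoulder centre is about (401.6,163.3) and (131.1,235.2).

```bash
python3 - <<'E'
from h import *
C=cams()
s,t=(404,151.3),(125.9,231.6); print("rim",tri(C,s,t).round(1),ray(C["scene"],s,96).round(1),ray(C["top"],t,96).round(1))
s,t=(401.6,163.3),(131.1,235.2); print("sh",tri(C,s,t).round(1),ray(C["scene"],s,70).round(1),ray(C["top"],t,70).round(1))
# cap: full silhouette by hue; bright part = top face
for thr,z in((25,31),(100,43)):
    p={}
    for n in C:
        h=cv2.cvtColor(C[n]["img"],cv2.COLOR_RGB2HSV); m=cv2.inRange(h,(105,150,thr),(130,255,255))
        x,y=(100,210) if n=="scene" else (395,180); w=np.zeros_like(m); w[y:y+60,x:x+60]=m[y:y+60,x:x+60]
        k=big(w); p[n]=cen(k); print(n,thr,p[n].round(1),cv2.boundingRect(k),ray(C[n],p[n],z).round(1))
    print(tri(C,p["scene"],p["top"]).round(1))
out=[]
for n,(x,y) in {"scene":(110,215),"top":(395,180)}.items():
    out.append(cv2.resize(C[n]["img"][y:y+60,x:x+60,::-1],(390,390),interpolation=cv2.INTER_NEAREST))
cv2.imwrite("pics/lid.png",np.hstack(out))
o=manip.observe(); print(o["ee_pos"].round(1))
from scipy.spatial.transform import Rotation as Ro
print(Ro.from_rotvec(o["tcp_rot"]).as_matrix().round(3))
E
```

```text
rim [593.1 224.2  94.7] [594.3 223.7  96. ] [592.7 223.4  96. ]
sh [592.6 225.7  64.6] [597.3 222.3  70. ] [591.6 224.2  70. ]
scene 25 [136.1 240.6] (122, 227, 29, 28) [ 589.8 -249.9   31. ]
top 25 [424.6 207.7] (411, 195, 28, 26) [ 590.  -250.2   31. ]
[ 590.  -250.    31.3]
scene 100 [134.5 237. ] (122, 227, 26, 21) [ 591.5 -249.9   43. ]
top 100 [426.6 206.7] (415, 195, 24, 24) [ 589.2 -249.1   43. ]
[ 589.6 -250.1   40.7]
[ 181.6 -465.6  231. ]
[[ 0.932  0.363 -0.   ]
 [ 0.363 -0.932  0.001]
 [ 0.    -0.001 -1.   ]]
```
View pics/lid.png

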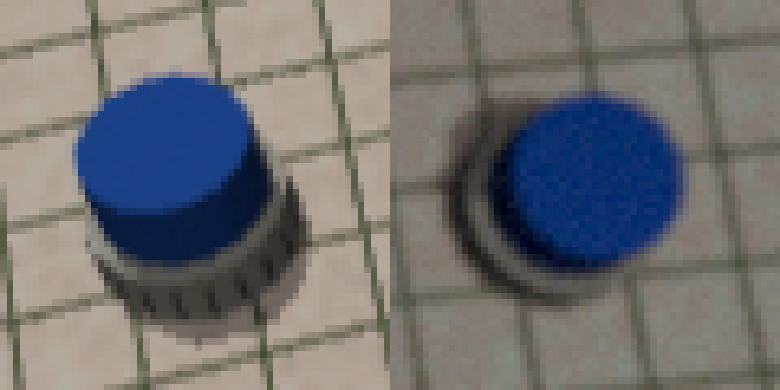

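Measured: ring at about (607,33), lid at (590,-250), tin at (593.4,223.7), and the heights agree with the text. I'll turn so the tool's y lies along world x and head for the ring.

```bash
echo '{"x":[25, 70, 115, 160, 205, 250, 295, 340, 380, 410], "y":[-14, -38, -62, -86, -110, -134, -158, -182, -205, -221], "z":[0, 0, 0, 0, 0, 0, 0, 0, 0, 0], "spin":[-0.1, -0.22, -0.34, -0.46, -0.58, -0.7, -0.82, -0.95, -1.08, -1.2]}' > mv.in && python3 nudge.py mv.in
cat >> h.py <<'E'
from scipy.spatial.transform import Rotation as Ro
def to(X):
    o=manip.observe(); R=Ro.from_rotvec(o["tcp_rot"]).as_matrix()
    print("tcp",o["ee_pos"].round(1),"need",(R.T@(np.r_[X]-o["ee_pos"])).round(1),"yaw",np.arctan2(R[1,0],R[0,0]).round(4),"tilt",R[:2,2].round(3),"j6",o["joint_pos"][5].round(2))
E
python3 -c "
from h import *
to((607,33,60))"
```

```text
time: 1.3
ee_pos: [484.8, -108.4, 231.3]
tcp_rot: [2.212, 2.23, 0.001]
wrist_force: [-0.0, -1.0, 1.2]
grip_width: 85.5
finger_force: 0.0
tcp [ 484.8 -108.4  231.3] need [140.4 123.3 171.4] yaw 1.579 tilt [0.001 0.   ] j6 1.34
```

```bash
echo '{"x":[15, 40, 65, 90, 115, 133, 140, 140], "y":[13, 35, 57, 79, 101, 117, 123, 123], "z":[15, 42, 75, 110, 142, 163, 171, 171], "spin":[0.004, 0.008, 0.008, 0.008, 0.008, 0.008, 0.008, 0.008]}' > mv.in && python3 nudge.py mv.in
python3 -c "
from h import *
to((607,33,-1))
C=cams()
k={n:big(mask(C[n],'red')) for n in C}
print([cen(k[n]) for n in C])"
```

```text
time: 2.1
ee_pos: [605.6, 29.9, 58.7]
tcp_rot: [-2.226, -2.214, 0.004]
wrist_force: [-0.4, -0.3, -0.0]
grip_width: 85.4
finger_force: 0.0
tcp [605.6  29.9  58.7] need [ 3.1  1.6 59.7] yaw 1.5654 tilt [-0.003 -0.   ] j6 1.63Traceback (most recent call last):
  File "<string>", line 5, in <module>
    k={n:big(mask(C[n],'red')) for n in C}
         ~~~^^^^^^^^^^^^^^^^^^
  File "h.py", line 15, in big
    k=cv2.findContours(m,cv2.RETR_EXTERNAL,cv2.CHAIN_APPROX_NONE)[0]; return max(k,key=cv2.contourArea)
                                                                             ~~~^^^^^^^^^^^^^^^^^^^^^^^
ValueError: max() iterable argument is empty
```

```bash
echo '{"x":[0, 0, 0, 0, 0, 0, 0, 0], "y":[0, 0, 0, 0, 0, 0, 0, 0], "z":[0, 15, 35, 50, 58, 60, 60, 60], "spin":[0, 0, 0, 0, 0, 0, 0, 0]}' > mv.in && python3 nudge.py mv.in
python3 -c "
from h import *
to((607,33,-1)); print(manip.observe()['wrist_force'])"
```

```text
time: 3.0
ee_pos: [607.1, 29.0, 1.5]
tcp_rot: [2.229, 2.212, 0.002]
wrist_force: [-0.0, 0.3, 0.2]
grip_width: 85.7
finger_force: 0.0
tcp [607.1  29.    1.5] need [ 4.  -0.1  2.5] yaw 1.5635 tilt [0.002 0.   ] j6 1.63
[-0.03065296  0.34036409  0.21211579]
```

```bash
echo '{"x":[2, 4, 4, 4], "y":[0, 0, 0, 0], "z":[1, 2, 2, 2], "spin":[0, 0, 0, 0]}' > mv.in && python3 nudge.py mv.in && python3 -c "
from h import *
to((607,33,-1))" && echo '{"x":[0, 0, 0, 0, 0, 0, 0, 0], "y":[0, 0, 0, 0, 0, 0, 0, 0], "z":[0, 0, 0, 0, 0, 0, 0, 0], "spin":[0, 0, 0, 0, 0, 0, 0, 0]}' > mv.in && python3 nudge.py mv.in 45; python3 -c "
from h import *
to((607,33,-1))"
```

```text
time: 3.4
ee_pos: [606.2, 33.3, -1.7]
tcp_rot: [2.229, 2.214, -0.0]
wrist_force: [0.2, 0.4, 0.4]
grip_width: 85.2
finger_force: 0.0
tcp [606.2  33.3  -1.7] need [-0.3  0.8 -0.7] yaw 1.5642 tilt [-0. -0.] j6 1.63
time: 4.2
ee_pos: [606.4, 33.1, -0.7]
tcp_rot: [2.229, 2.213, 0.001]
wrist_force: [-1.6, 0.8, 4.4]
grip_width: 53.7
finger_force: 61.7
tcp [606.4  33.1  -0.7] need [-0.1  0.6  0.3] yaw 1.5638 tilt [0.001 0.   ] j6 1.63
```

```bash
echo '{"x":[0, 0, 0, 0, 0, 0, 0, 0, 0], "y":[0, 0, 0, 0, 0, 0, 0, 0, 0], "z":[-5, -20, -45, -75, -105, -122, -130, -130, -130], "spin":[0, 0, 0, 0, 0, 0, 0, 0, 0]}' > mv.in && python3 nudge.py mv.in
python3 - <<'E'
from h import *
to((593.4,223.7,125))
C=cams()
cv2.imwrite("pics/grip1.png",np.hstack([cv2.resize(C["scene"]["img"][90:250,220:380,::-1],(400,400)),cv2.resize(C["top"]["img"][130:290,170:330,::-1],(400,400))]))
E
```

```text
time: 5.1
ee_pos: [605.6, 33.1, 127.2]
tcp_rot: [-2.228, -2.213, 0.002]
wrist_force: [-0.5, -0.8, -1.8]
grip_width: 53.0
finger_force: 62.8
tcp [605.6  33.1 127.2] need [190.5 -13.5   2.2] yaw 1.5638 tilt [-0.002 -0.   ] j6 1.63
```

View pics/grip1.png

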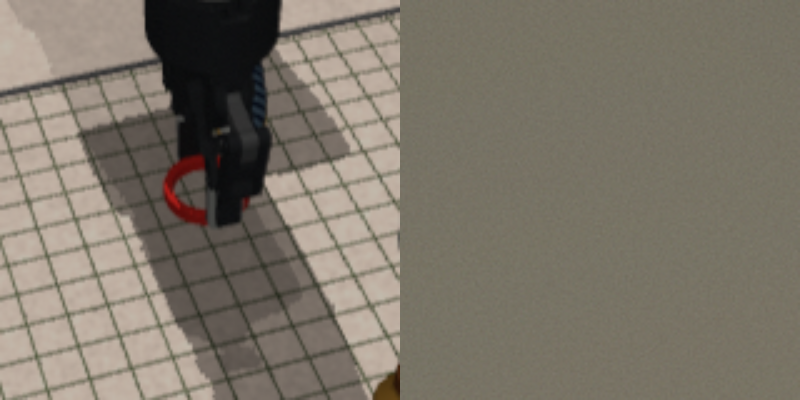

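The ring is held level between the pads. The crop shows it spanning x 165–250 with the near finger at about 225, and the arm hides the top view. I'll check the ring's position within the grip from its extents.

```bash
cat >> h.py <<'E'
def obj(c,col,X,r,h):
    "residual (px) of mask extents against those of a cylinder at X: left,right,top,bottom; and px per mm x,y,z"
    k=big(mask(c,col))[:,0]; a=np.linspace(0,6.28,181)
    q=np.array([proj(c,np.r_[X[0]+r*np.cos(t),X[1]+r*np.sin(t),X[2]+z]) for t in a for z in(0,h)])
    J=np.array([proj(c,np.r_[X]+10*e)-proj(c,np.r_[X]) for e in np.eye(3)])/10
    print("res",[(k[:,0].min()-.5-q[:,0].min()).round(1),(k[:,0].max()+.5-q[:,0].max()).round(1),(k[:,1].min()-.5-q[:,1].min()).round(1),(k[:,1].max()+.5-q[:,1].max()).round(1)],"J",J.round(2).tolist())
E
python3 - <<'E'
from h import *
c=manip.read_camera("scene"); to((593.4,223.7,125))
p=manip.observe()["ee_pos"]
for dz in(-2,0.7,4): obj(c,"red",p+[0,0,dz],28,10)
E
```

```text
tcp [605.2  33.1 126.7] need [190.5 -13.2   1.7] yaw 1.5638 tilt [-0.003 -0.   ] j6 1.63
res [np.float64(0.8), np.float64(-18.5), np.float64(0.7), np.float64(-2.8)] J [[0.2, 0.43], [0.59, -0.14], [0.01, -0.44]]
res [np.float64(0.8), np.float64(-18.6), np.float64(1.9), np.float64(-1.6)] J [[0.2, 0.43], [0.59, -0.14], [0.01, -0.45]]
res [np.float64(0.8), np.float64(-18.7), np.float64(3.4), np.float64(-0.1)] J [[0.21, 0.43], [0.59, -0.14], [0.01, -0.45]]
```

```bash
echo '{"x":[8, 28, 55, 85, 115, 145, 170, 185, 190, 190], "y":[0, -2, -4, -6, -8, -10, -12, -13, -13, -13], "z":[0, 0, 0, 0, 0, 0, 0, 0, 0, 0], "spin":[0, 0, 0, 0, 0, 0, 0, 0, 0, 0]}' > mv.in && python3 nudge.py mv.in
echo '{"x":[0, 0], "y":[0, 0], "z":[0, 0], "spin":[0, 0]}' > mv.in && python3 nudge.py mv.in
python3 - <<'E'
from h import *
to((593.4,223.7,125))
c=manip.read_camera("scene"); p=manip.observe()["ee_pos"]
obj(c,"red",p+[0,0,.7],28,10)
cv2.imwrite("pics/over1.png",cv2.resize(c["img"][80:200,340:460,::-1],(600,600),interpolation=cv2.INTER_NEAREST))
E
```

```text
time: 6.25
ee_pos: [594.4, 223.6, 127.9]
tcp_rot: [2.228, 2.215, -0.001]
wrist_force: [0.8, -0.4, 0.4]
grip_width: 52.9
finger_force: 62.8
time: 6.45
ee_pos: [594.8, 221.9, 128.3]
tcp_rot: [2.231, 2.212, -0.001]
wrist_force: [0.9, -1.1, 0.3]
grip_width: 52.9
finger_force: 62.8
tcp [594.8 221.9 128.3] need [ 1.8 -1.4  3.3] yaw 1.5621 tilt [-0. -0.] j6 1.94
res [np.float64(1.8), np.float64(-11.1), np.float64(1.6), np.float64(-1.3)] J [[0.27, 0.38], [0.54, -0.13], [0.1, -0.45]]
```

View pics/over1.png

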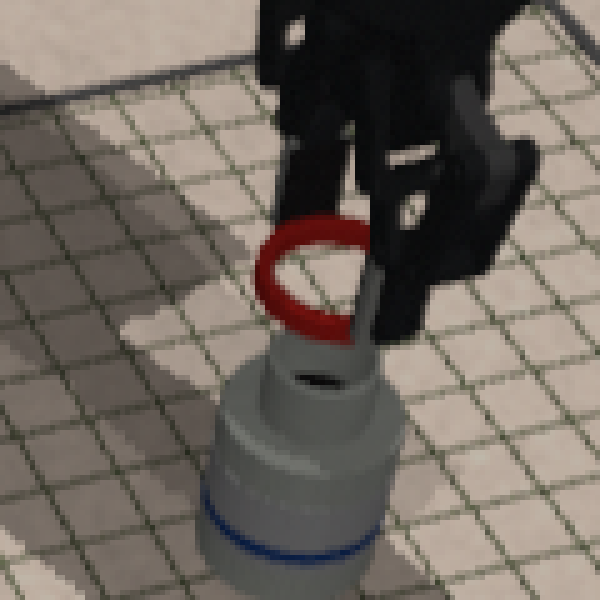

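```bash
python3 - <<'E'
from h import *
E=[];L=[];T=[]
for i in range(8):
    c=manip.read_camera("scene"); E.append(manip.observe()["ee_pos"])
    im=cv2.resize(c["img"][100:170,370:430],None,fx=4,fy=4,interpolation=cv2.INTER_CUBIC).astype(int)
    d=im[...,0]-im[...,1]; ys,xs=np.where(d>60); L.append(370+(xs.min()+.5)/4-.5); T.append(100+(ys.min()+.5)/4-.5)
p=np.mean(E,0); print(p.round(2),np.std(E,0).round(2),np.mean(L),np.mean(T))
a=np.linspace(0,6.28,181)
def ext(X,r,zs): q=np.array([proj(c,np.r_[X[0]+r*np.cos(t),X[1]+r*np.sin(t),z]) for t in a for z in zs]); return q.min(0).round(2),q.max(0).round(2)
print("ring pred",ext(p,28,(p[2]+.7,p[2]+10.7)))
print("rim pred",ext((593.4,223.7),20,(95,)))
E
```

```text
[594.72 222.63 128.4 ] [0.07 0.35 0.02] 391.3125 122.6875
ring pred (array([390.07, 121.75]), array([424.93, 148.65]))
rim pred (array([392.07, 143.53]), array([415.36, 159.44]))
```

```bash
echo '{"x":[0, 0.4, 0.4, 0.4, 0.4, 0.4, 0.4], "y":[-1, -2, -2.3, -2.3, -2.3, -2.3, -2.3], "z":[5, 13, 21, 26, 28, 28, 28], "spin":[0, 0, 0, 0, 0, 0, 0]}' > mv.in && python3 nudge.py mv.in
python3 - <<'E'
from h import *
E=[]
for i in range(4):
    c=manip.read_camera("scene"); E.append(manip.observe()["ee_pos"])
print(np.mean(E,0).round(2),manip.observe()["wrist_force"].round(1))
cv2.imwrite("pics/over2.png",cv2.resize(c["img"][110:190,365:445,::-1],(560,560),interpolation=cv2.INTER_CUBIC))
E
```

```text
time: 7.6
ee_pos: [592.4, 223.7, 100.4]
tcp_rot: [2.229, 2.214, 0.0]
wrist_force: [-0.1, -0.3, 0.5]
grip_width: 53.1
finger_force: 62.8
[592.57 223.74 100.71] [0.  0.4 0. ]
```

View pics/over2.png

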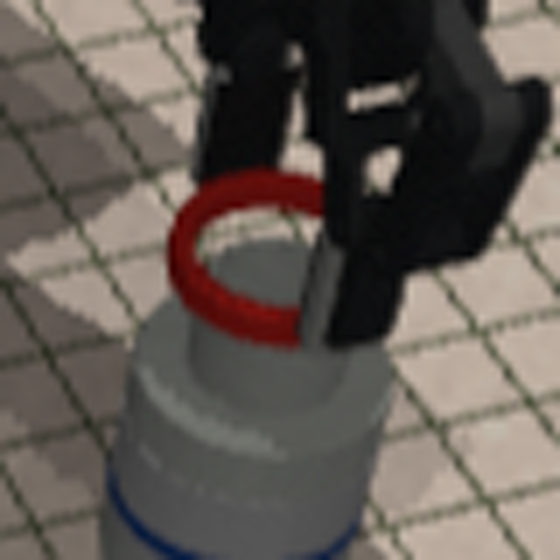

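The ring's bore edge at crop x≈195 sits about 8 px outside the neck edge at ≈203, which is right for a concentric fit. Lowering gently.

```bash
echo '{"x":[0, 0, 0, 0, 0], "y":[0, 0, 0, 0, 0], "z":[2, 5, 8, 10, 10], "spin":[0, 0, 0, 0, 0]}' > mv.in && python3 nudge.py mv.in; echo '{"x":[0, 0, 0, 0, 0, 0, 0], "y":[0, 0, 0, 0, 0, 0, 0], "z":[2, 5, 8, 11, 13, 15, 15], "spin":[0, 0, 0, 0, 0, 0, 0]}' > mv.in && python3 nudge.py mv.in
```

```text
time: 8.3
ee_pos: [592.1, 223.6, 89.8]
tcp_rot: [-2.229, -2.213, 0.001]
wrist_force: [0.4, -0.0, 0.3]
grip_width: 52.8
finger_force: 62.8
time: 9.0
ee_pos: [592.1, 223.6, 74.9]
tcp_rot: [-2.229, -2.213, 0.001]
wrist_force: [0.3, -0.1, -0.5]
grip_width: 52.6
finger_force: 62.8
```

```bash
echo '{"x":[0, 0, 0, 0, 0], "y":[0, 0, 0, 0, 0], "z":[1, 2, 3, 3.5, 3.5], "spin":[0, 0, 0, 0, 0]}' > mv.in && python3 nudge.py mv.in; echo '{"x":[0, 0, 0, 0], "y":[0, 0, 0, 0], "z":[0.5, 1, 1.5, 1.5], "spin":[0, 0, 0, 0]}' > mv.in && python3 nudge.py mv.in
```

```text
time: 9.5
ee_pos: [592.2, 223.6, 71.7]
tcp_rot: [-2.229, -2.214, 0.0]
wrist_force: [-0.1, 0.1, 0.8]
grip_width: 53.2
finger_force: 62.8
time: 9.9
ee_pos: [592.2, 223.6, 70.2]
tcp_rot: [-2.229, -2.214, 0.0]
wrist_force: [-0.7, 0.0, -0.2]
grip_width: 53.3
finger_force: 62.8
```

```bash
echo '{"x":[0, 0, 0, 0], "y":[0, 0, 0, 0], "z":[0.4, 0.8, 1, 1], "spin":[0, 0, 0, 0]}' > mv.in && python3 nudge.py mv.in; echo '{"x":[0, 0, 0], "y":[0, 0, 0], "z":[0.4, 0.8, 0.8], "spin":[0, 0, 0]}' > mv.in && python3 nudge.py mv.in
```

```text
time: 10.3
ee_pos: [592.3, 223.6, 69.4]
tcp_rot: [2.229, 2.214, 0.0]
wrist_force: [0.1, -0.7, -0.5]
grip_width: 53.3
finger_force: 62.9
time: 10.6
ee_pos: [592.3, 223.6, 69.4]
tcp_rot: [2.229, 2.213, 0.001]
wrist_force: [-2.5, -0.7, 5.7]
grip_width: 53.1
finger_force: 63.4
```

Contact on the shoulder. Releasing and rising.

```bash
echo '{"x":[0, 0, 0, 0, 0], "y":[0, 0, 0, 0, 0], "z":[0, 0, 0, 0, 0], "spin":[0, 0, 0, 0, 0]}' > mv.in && python3 nudge.py mv.in 85; echo '{"x":[0, 0, 0, 0, 0, 0, -15, -50, -90, -130], "y":[0, 0, 0, 0, 0, 0, 0, 0, 0, 0], "z":[-5, -15, -35, -65, -95, -115, -120, -120, -120, -120], "spin":[0, 0, 0, 0, 0, 0, 0, 0, 0, 0]}' > mv.in && python3 nudge.py mv.in
python3 - <<'E'
from h import *
to((590,-250,100))
C=cams()
k={n:big(mask(C[n],"red")) for n in C}; p={n:cen(k[n]) for n in C}; print({n:cv2.boundingRect(k[n]) for n in C},tri(C,p["scene"],p["top"]).round(1))
cv2.imwrite("pics/ringon.png",np.hstack([cv2.resize(C["scene"]["img"][120:210,360:450,::-1],(400,400),interpolation=cv2.INTER_CUBIC),cv2.resize(C["top"]["img"][190:280,85:175,::-1],(400,400),interpolation=cv2.INTER_CUBIC)]))
E
```

```text
time: 11.1
ee_pos: [592.2, 223.6, 68.3]
tcp_rot: [-2.229, -2.214, 0.0]
wrist_force: [0.6, -0.0, 0.1]
grip_width: 85.0
finger_force: 0.0
time: 12.1
ee_pos: [590.5, 91.5, 187.9]
tcp_rot: [-2.228, -2.214, 0.002]
wrist_force: [-0.1, 0.2, -0.2]
grip_width: 84.7
finger_force: 0.0
tcp [590.5  91.5 187.9] need [-341.5    1.8   88.2] yaw 1.5644 tilt [-0.001 -0.001] j6 1.73Traceback (most recent call last):
  File "<stdin>", line 4, in <module>
  File "h.py", line 15, in big
    k=cv2.findContours(m,cv2.RETR_EXTERNAL,cv2.CHAIN_APPROX_NONE)[0]; return max(k,key=cv2.contourArea)
                                                                             ~~~^^^^^^^^^^^^^^^^^^^^^^^
ValueError: max() iterable argument is empty
```

```bash
echo '{"x":[-12, -45, -85, -125, -170, -215, -260, -300, -330, -341], "y":[0, 0, 0, 0, 0, 0, 0, 0, 0, 0], "z":[0, 0, 0, 0, 10, 25, 45, 65, 82, 88], "spin":[0, 0, 0, 0, 0, 0, 0, 0, 0, 0]}' > mv.in && python3 nudge.py mv.in
python3 - <<'E'
from h import *
to((589.5,-250,0))
C=cams()
k={n:big(mask(C[n],"red")) for n in C}; p={n:cen(k[n]) for n in C}; print({n:cv2.boundingRect(k[n]) for n in C},tri(C,p["scene"],p["top"]).round(1))
cv2.imwrite("pics/ringon.png",np.hstack([cv2.resize(C["scene"]["img"][120:210,360:450,::-1],(400,400),interpolation=cv2.INTER_CUBIC),cv2.resize(C["top"]["img"][190:280,85:175,::-1],(400,400),interpolation=cv2.INTER_CUBIC)]))
E
```

```text
time: 13.2
ee_pos: [587.0, -249.8, 97.6]
tcp_rot: [-2.23, -2.208, 0.003]
wrist_force: [0.0, 0.0, -0.4]
grip_width: 85.2
finger_force: 0.0
tcp [ 587.  -249.8   97.6] need [-0.2  2.9 97.6] yaw 1.561 tilt [-0.004  0.001] j6 1.18
{'scene': (386, 150, 32, 22), 'top': (116, 217, 33, 34)} [592.2 222.6  70.6]
```

View pics/ringon.png

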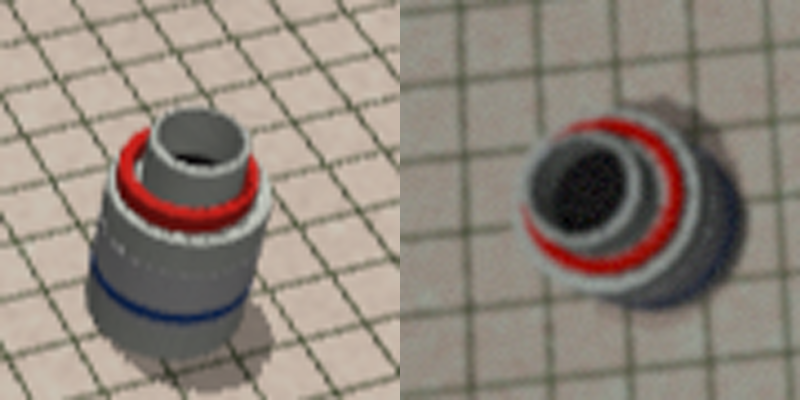

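The ring lies flat and centred on the shoulder in both views, and the rim hasn't moved. Descending on the lid.

```bash
echo '{"x":[0, 0, 0, 0, 0, 0, 0, 0, 0], "y":[1, 2, 2, 2, 2, 2, 2, 2, 2], "z":[10, 28, 50, 70, 85, 93, 95, 95, 95], "spin":[0, 0, 0, 0, 0, 0, 0, 0, 0]}' > mv.in && python3 nudge.py mv.in; python3 -c "
from h import *
E=[]
for i in range(4): c=manip.read_camera('scene'); E.append(manip.observe()['ee_pos'])
print(np.mean(E,0).round(2))"
```

```text
time: 14.2
ee_pos: [592.0, -247.3, 6.7]
tcp_rot: [2.227, 2.213, 0.001]
wrist_force: [1.0, -0.8, -0.3]
grip_width: 84.7
finger_force: 0.0
[ 591.7  -247.59    6.58]
```

```bash
echo '{"x":[-1.2, -2.4, -2.4, -2.4], "y":[-1.3, -2.5, -2.5, -2.5], "z":[2, 4, 4, 4], "spin":[0, 0, 0, 0]}' > mv.in && python3 nudge.py mv.in; python3 -c "
from h import *
E=[]
for i in range(4): c=manip.read_camera('scene'); E.append(manip.observe()['ee_pos'])
print(np.mean(E,0).round(2))"; echo '{"x":[0, 0, 0, 0, 0, 0, 0, 0], "y":[0, 0, 0, 0, 0, 0, 0, 0], "z":[0, 0, 0, 0, 0, 0, 0, 0], "spin":[0, 0, 0, 0, 0, 0, 0, 0]}' > mv.in && python3 nudge.py mv.in 40; python3 -c "
from h import *
to((589,-250,0))"
```

```text
time: 14.8
ee_pos: [588.2, -249.8, 1.3]
tcp_rot: [-2.229, -2.213, 0.0]
wrist_force: [-0.2, -0.5, 0.9]
grip_width: 84.7
finger_force: 0.0
[ 588.45 -249.79    1.47]
time: 15.8
ee_pos: [589.0, -249.9, 2.1]
tcp_rot: [2.228, 2.213, 0.001]
wrist_force: [0.6, -0.1, 5.3]
grip_width: 49.0
finger_force: 62.6
tcp [ 589.  -249.9    2.1] need [-0.1  0.   2.1] yaw 1.5639 tilt [ 0.001 -0.   ] j6 1.18
```

```bash
echo '{"x":[0, 0, 0, 0, 0, 0, 0, 0, 0, 0], "y":[0, 0, 0, 0, 0, 0, 0, 0, 0, 0], "z":[-4, -14, -34, -60, -86, -108, -122, -129, -130, -130], "spin":[0, 0, 0, 0, 0, 0, 0, 0, 0, 0]}' > mv.in && python3 nudge.py mv.in
echo '{"x":[6, 20, 42, 68, 96, 124, 152, 180, 208, 236], "y":[0, 0, 0, 0, 0, 0, 0, 0, 0, 0], "z":[0, 0, 0, 0, 0, 0, 0, 0, 0, 0], "spin":[0, 0, 0, 0, 0, 0, 0, 0, 0, 0]}' > mv.in && python3 nudge.py mv.in
echo '{"x":[28, 56, 84, 112, 140, 168, 192, 210, 222, 228], "y":[0, 0, 0, 0, 0, 0, 0, 0, 0, 0], "z":[0, 0, 0, 0, 0, 0, 0, 0, 0, 0], "spin":[0, 0, 0, 0, 0, 0, 0, 0, 0, 0]}' > mv.in && python3 nudge.py mv.in
python3 - <<'E'
from h import *
c=manip.read_camera("scene"); to((592.3,223.7,120))
cv2.imwrite("pics/lidup.png",cv2.resize(c["img"][80:200,340:460,::-1],(600,600),interpolation=cv2.INTER_CUBIC))
E
```

```text
time: 16.8
ee_pos: [588.0, -249.6, 130.8]
tcp_rot: [-2.228, -2.213, 0.001]
wrist_force: [-0.9, -0.1, -0.7]
grip_width: 49.3
finger_force: 62.2
time: 17.8
ee_pos: [589.2, -11.4, 130.9]
tcp_rot: [-2.227, -2.214, 0.001]
wrist_force: [-0.1, -0.4, -0.5]
grip_width: 49.4
finger_force: 62.2
time: 18.8
ee_pos: [591.2, 215.5, 131.2]
tcp_rot: [-2.228, -2.215, 0.001]
wrist_force: [0.0, -0.1, -0.8]
grip_width: 49.3
finger_force: 62.2
tcp [591.4 215.7 131.2] need [ 8.   0.9 11.2] yaw 1.5652 tilt [-0.  0.] j6 1.93
```

View pics/lidup.png

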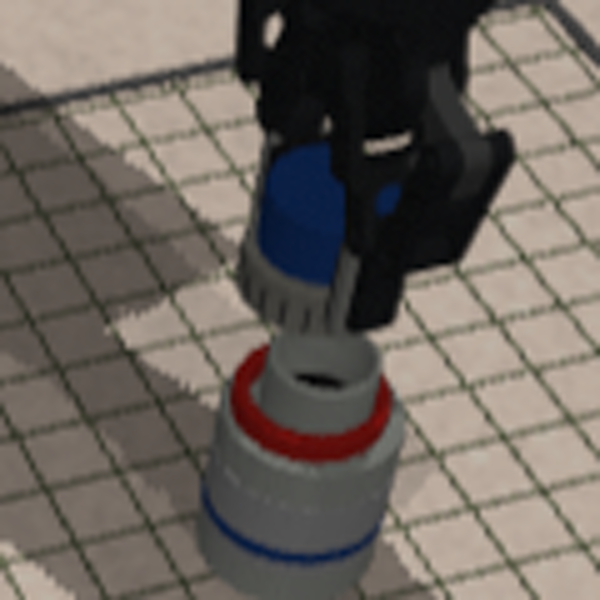

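The lid is held upright with the cap seated, its left edge at crop x≈238, 8 mm short of the neck. Centring and lowering to just above the neck.

```bash
echo '{"x":[2, 5, 8, 8, 8, 8, 8, 8, 8, 8], "y":[0.2, 0.5, 0.9, 0.9, 0.9, 0.9, 0.9, 0.9, 0.9, 0.9], "z":[0, 0, 4, 10, 18, 24, 27, 28, 28, 28], "spin":[0, 0, 0, 0, 0, 0, 0, 0, 0, 0]}' > mv.in && python3 nudge.py mv.in
python3 - <<'E'
from h import *
E=[]
for i in range(5): c=manip.read_camera("scene"); E.append(manip.observe()["ee_pos"])
p=np.mean(E,0);print(p.round(2))
# left extent of the lid skirt and of its cap against prediction at the TCP
im=cv2.resize(c["img"][100:170,370:430],None,fx=4,fy=4,interpolation=cv2.INTER_CUBIC).astype(int)
d=im[...,2]-im[...,0]; ys,xs=np.where(d>30); print("cap left",370+(xs.min()+.5)/4-.5)
a=np.linspace(0,6.28,181); X=p+[0,0,-2.1]
print("pred",min(proj(c,np.r_[X[0]+22*np.cos(t),X[1]+22*np.sin(t),X[2]+z])[0] for t in a for z in(19,43)))
E
```

```text
time: 19.85
ee_pos: [592.9, 222.3, 103.8]
tcp_rot: [2.229, 2.213, 0.001]
wrist_force: [0.2, 0.4, -2.3]
grip_width: 49.5
finger_force: 62.2
[592.89 222.33 103.88]
cap left 393.125
pred 392.28439495251007
```

```bash
echo '{"x":[0.6, 1.3, 1.3, 1.3, 1.3, 1.3, 1.3], "y":[-0.3, -0.6, -0.6, -0.6, -0.6, -0.6, -0.6], "z":[0, 0, 2, 5, 8, 10, 10], "spin":[0, 0, 0, 0, 0, 0, 0]}' > mv.in && python3 nudge.py mv.in; echo '{"x":[0, 0, 0, 0, 0], "y":[0, 0, 0, 0, 0], "z":[1, 2.5, 4, 5, 5], "spin":[0, 0, 0, 0, 0]}' > mv.in && python3 nudge.py mv.in
```

```text
time: 20.8
ee_pos: [591.9, 223.6, 93.0]
tcp_rot: [-2.229, -2.213, 0.001]
wrist_force: [1.2, 0.3, -1.4]
grip_width: 49.4
finger_force: 62.2
time: 21.3
ee_pos: [592.1, 223.6, 88.4]
tcp_rot: [-2.229, -2.214, -0.0]
wrist_force: [0.5, 0.3, -1.1]
grip_width: 49.1
finger_force: 62.2
```

```bash
echo '{"x":[0, 0, 0, 0, 0], "y":[0, 0, 0, 0, 0], "z":[1, 2, 3.5, 4.5, 4.5], "spin":[0, 0, 0, 0, 0]}' > mv.in && python3 nudge.py mv.in; echo '{"x":[0, 0, 0], "y":[0, 0, 0], "z":[0.5, 1, 1], "spin":[0, 0, 0]}' > mv.in && python3 nudge.py mv.in; echo '{"x":[0, 0, 0], "y":[0, 0, 0], "z":[0.5, 1, 1], "spin":[0, 0, 0]}' > mv.in && python3 nudge.py mv.in
```

```text
time: 21.8
ee_pos: [592.1, 223.6, 83.9]
tcp_rot: [-2.229, -2.214, -0.0]
wrist_force: [1.0, 1.5, -1.9]
grip_width: 49.1
finger_force: 62.3
time: 22.1
ee_pos: [592.1, 223.6, 83.0]
tcp_rot: [-2.229, -2.214, -0.0]
wrist_force: [0.8, 0.8, -0.6]
grip_width: 49.2
finger_force: 62.3
time: 22.4
ee_pos: [592.2, 223.6, 82.2]
tcp_rot: [2.229, 2.214, 0.0]
wrist_force: [0.3, 1.4, -0.5]
grip_width: 49.2
finger_force: 62.5
```

```bash
echo '{"x":[0, 0, 0], "y":[0, 0, 0], "z":[0.4, 0.7, 0.7], "spin":[0, 0, 0]}' > mv.in && python3 nudge.py mv.in; echo '{"x":[0, 0], "y":[0, 0], "z":[0, 0], "spin":[0, 0]}' > mv.in && python3 nudge.py mv.in
```

```text
time: 22.7
ee_pos: [592.2, 223.6, 82.1]
tcp_rot: [2.229, 2.214, 0.001]
wrist_force: [-1.9, -0.1, 5.4]
grip_width: 49.1
finger_force: 62.8
time: 22.9
ee_pos: [592.2, 223.6, 82.1]
tcp_rot: [2.229, 2.214, 0.001]
wrist_force: [-1.2, 0.4, 5.2]
grip_width: 49.1
finger_force: 62.8
```

```bash
echo '{"x":[0, 0, 0, 0, 0], "y":[0, 0, 0, 0, 0], "z":[0, 0, 0, 0, 0], "spin":[0, 0, 0, 0, 0]}' > mv.in && python3 nudge.py mv.in 85; echo '{"x":[0, 0, 0, 0, 0, 0, 0, 0], "y":[0, 0, 0, 0, 0, 0, 0, 0], "z":[-3, -8, -14, -19, -22, -23, -23, -23], "spin":[0, 0, 0, 0, 0, 0, 0, 0]}' > mv.in && python3 nudge.py mv.in; python3 -c "
from h import *
E=[]
for i in range(4): c=manip.read_camera('scene'); E.append(manip.observe()['ee_pos'])
p=np.mean(E,0);print(p.round(2))
im=cv2.resize(c['img'][100:170,370:430],None,fx=4,fy=4,interpolation=cv2.INTER_CUBIC).astype(int)
d=im[...,2]-im[...,0]; ys,xs=np.where(d[:180]>30); print('cap left,top',370+(xs.min()+.5)/4-.5,100+(ys.min()+.5)/4-.5)
a=np.linspace(0,6.28,181)
print('pred',np.min([proj(c,np.r_[593.4+22*np.cos(t),223.8+22*np.sin(t),z]) for t in a for z in(99,123)],0))"
```

```text
time: 23.4
ee_pos: [591.9, 223.4, 81.0]
tcp_rot: [-2.229, -2.213, 0.001]
wrist_force: [0.1, 0.2, -0.1]
grip_width: 84.9
finger_force: 0.0
time: 24.2
ee_pos: [591.9, 223.5, 104.1]
tcp_rot: [-2.229, -2.213, 0.001]
wrist_force: [0.7, -0.1, 0.3]
grip_width: 85.1
finger_force: 0.0
[591.86 223.47 103.98]
cap left,top 392.375 130.875
pred [391.30067277 130.65559456]
```

```bash
echo '{"x":[0, 0, 0, 0, 0, 0, 0, 0, 0], "y":[0.2, 0.2, 0.2, 0.2, 0.2, 0.2, 0.2, 0.2, 0.2], "z":[0, 0, 0, 0, 0, 0, 0, 0, 0], "spin":[0, 0, 0, 0, 0, 0, 0, 0, 0]}' > mv.in && python3 nudge.py mv.in 35
```

```text
time: 25.3
ee_pos: [592.6, 223.6, 104.7]
tcp_rot: [2.229, 2.213, 0.001]
wrist_force: [1.0, -0.1, 4.0]
grip_width: 41.8
finger_force: 60.9
```

```bash
echo '{"x":[0, 0, 0, 0, 0, 0, 0, 0, 0, 0], "y":[0, 0, 0, 0, 0, 0, 0, 0, 0, 0], "z":[-1, -3, -6, -10, -15, -20, -26, -32, -37, -40], "spin":[0, 0, 0, 0, 0, 0, 0, 0, 0, 0]}' > mv.in && python3 nudge.py mv.in; echo '{"x":[0, 0, 0, 0, 0, 0, 0, 0, 0, 0], "y":[0, 0, 0, 0, 0, 0, 0, 0, 0, 0], "z":[-5, -14, -24, -34, -42, -47, -50, -50, -50, -50], "spin":[0, 0, 0, 0, 0, 0, 0, 0, 0, 0]}' > mv.in && python3 nudge.py mv.in
python3 - <<'E'
from h import *
c=manip.read_camera("scene"); to((592,223.7,194))
cv2.imwrite("pics/final.png",cv2.resize(c["img"][60:210,335:485,::-1],(600,600),interpolation=cv2.INTER_CUBIC))
E
```

```text
time: 26.3
ee_pos: [592.6, 223.7, 145.2]
tcp_rot: [2.229, 2.213, 0.002]
wrist_force: [0.7, -0.1, -0.7]
grip_width: 41.6
finger_force: 60.6
time: 27.3
ee_pos: [592.0, 223.4, 193.7]
tcp_rot: [-2.229, -2.213, 0.002]
wrist_force: [-0.8, 0.2, -0.6]
grip_width: 41.6
finger_force: 60.6
tcp [592.  223.4 193.7] need [ 0.3  0.  -0.3] yaw 1.5638 tilt [-0.001 -0.   ] j6 1.94
```

View pics/final.png

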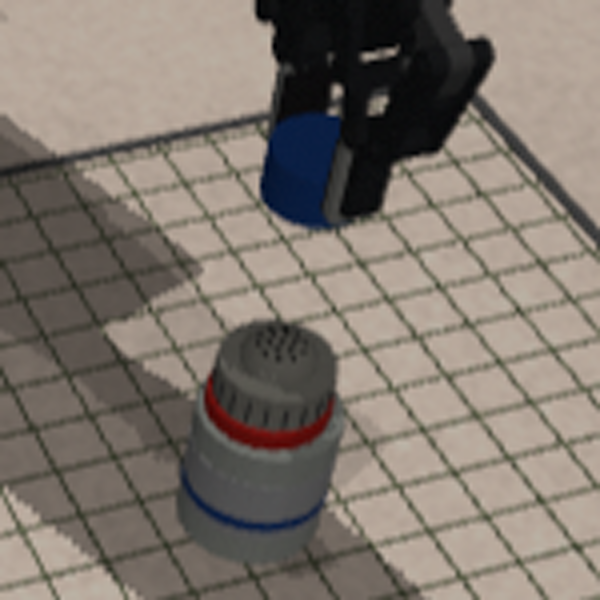

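The lid is seated squarely on the ring at crop (275,400). The cap is held upright at (310,170), about 89 mm above its seat. Handing in.

```bash
echo '{"x":[0, 0, 0], "y":[0, 0, 0], "z":[0, 0, 0], "spin":[0, 0, 0]}' > mv.in && python3 nudge.py mv.in; python3 -c "
from plant import manip
print(manip.close_job())"
```

```text
time: 27.65
ee_pos: [592.2, 223.5, 194.2]
tcp_rot: [-2.229, -2.214, 0.0]
wrist_force: [-0.3, -0.4, -0.1]
grip_width: 41.6
finger_force: 60.6
the job is handed in; nothing more can be done
None
```

The job is handed in at 27.65 s, with no verdict shown: the ring lies flat on the shoulder, the sifter lid sits squarely on it, and the dust cap is held upright and still about 8 cm above the lid.

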